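Lay the soldering brick down on the solder board

ROBOT

A 6-joint arm with a two-finger parallel gripper is mounted at the origin on a cart in front of the work surface, level with it; the furniture and walls round the work are solid. World frame = base frame: x ahead of the robot, y to its left, z up, the work surface at z = 0. Lengths are in m, angles in degrees, forces in N, time in s.
With the tool pointing down it reaches from about 0.4 to 0.825 m from the base axis. Payload 7 kg.
Tool frame: the origin (TCP) lies on the centre line of the jaws, within the pads' length; the fingertips stand 19 mm ahead of it and the grasp point (between the pads) is the TCP (r.tip_extent is the distance from the TCP to the fingertips, in m); z points along the fingers, y is the line along which they close (so a half turn about z gives the same grasp; the last joint's range is limited). The gripper opens to 88 mm and grips with 3 to 60 N. Pads are 19 mm wide; open, the fingers measure 130 mm over their backs; the gripper's body (78 mm by 193 mm) begins 47 mm behind the grasp point.
Start: joints at [84.918, 20.546, 0.682, 0, -70.136, -16.507], TCP at [0.248, 0.628, 0.246] pointing down, gripper open.
Joint ranges: [-176.03, 176.03], [-82.01, 121.73], [-58.28, 71.71], [-173.87, 95.51], [-174.79, -0.11], [-173.66, 173.66]. Speed limits (degrees/s): [136.94, 136.94, 172.46, 180, 180, 180].

INTERFACE

Orientations are given as [roll, pitch, yaw] about the fixed x, y, z axes, in that order (R = Rz(yaw) Ry(pitch) Rx(roll)).
In Python, from plant import r gives the robot as it stands. The module is installed in compiled form; this text tells all that it offers.
- The arm moves only by the tool jog_arm, never from a script. Its argument "deltas" is a list that holds one entry, the list of rows, each a list of 5 numbers: the opening, from -1 (shut) to 1 (fully open), then the shift along the world's x, y, z in cm, then the turn about the world's z in rad. In form: [[[claw, dx, dy, dz, turn], ...]]. A call has 1 to 8 rows; each row shifts and turns the commanded pose from where the row before left it; what a row does not reach is not made up. A row lasts 1/8 s, in which the tool goes at most 62.5 mm and 10.7 degrees, less where a joint would pass 70% of its speed; a pose out of reach is approached as far as the arm can. A call with a gripper value outside its range is refused whole. The fingers move at their own pace and stop on an object; "force" is the grip in N (left out, the last holds). Time passes only in rows, so rows that do not move let the fingers close. It gives the time, the measured TCP pose, the force, the opening and the grip force at its end, in the units of the state.
- r.get_state(): the state, without advancing time (a new reading comes with each control period).
- r.capture(name): name is "scene" or "top" or "wrist"; returns the picture (384x512x3 uint8, blue, green, red); there is no depth.
- r.camera_info(name): a dict with "fx", "fy", "cx", "cy" (pixels), "view" (4x4, takes a point from world to camera coordinates). Camera axes: x right, y up, looking along -z (the intrinsics and any distortion apply to the point x, -y, -z); pixel columns grow to the right and rows downward; lengths in m; the calibration is good to about 2 mm. A picture is of the moment at which its call begins: read the wrist's pose just before it. camera_info takes no time and is no camera call; for the wrist camera it gives the pose at the moment of the call.
- r.close_job(): hands the job in; it is judged then, once.
The state is a dict: "time_s": time; "joints": joint angles; "qd": joint speeds; "joint_torque": joint torques, N m; "tcp_pos": TCP position; "eef_rot": TCP orientation; "contact_force": force on the tool from outside, world axes, zero at the start; "moment": the same for the moment, N m; "gripper_width": finger opening in m; "gripper_force": force on a finger pad.
Only numpy, scipy, OpenCV 4.12 (cv2) and the standard library are available. Lean on these libraries where they do the work, as an engineer would, in place of code of your own. Each camera call takes 0.05 s, during which the arm holds its last target. There are 200 camera calls.

TASK

The soldering brick stands on edge in front of the solder board, its grooved face to the left. Slide it square up against the board's front edge while it stays upright, then tip it over that edge by pushing high on the grooved face, so that it ends lying flat on the board with the grooves facing up, square to the board and roughly in the middle from side to side. Do not lift it off the bench, do not bump the lamp over it, leave the pot and the tin where they stand, and let go at the end.

Things in the scene. Friction and masses are not known exactly. Their poses are not given: they have to be found in the camera images.
- brick: Pale refractory half brick, 114 x 114 x 76 mm, about 0.5 kg, loose. Origin: its centre. z points out of the 114 x 114 mm face with three dark grooves (38 mm away; the other big face is plain). Standing, z is level, to the bench's left, and x points up; the plain face is 12 to 30 mm short of the board's edge, up to 0.15 rad from square. Tipped some 34 degrees it falls by itself.
- brick_foot (a point): Point on the brick: middle of its lower far edge as it stands (57 mm below the centre, on the plain far face), the edge that meets the board.
- brick_push (a point): Point on the brick: on the grooved near face, in the middle of its width, 42 mm above the brick's centre (99 mm above the bench as it stands); a good place to push when tipping.
- board: Grey-brown solder board, fixed, 130 mm (its x) by 145 mm (its y), 9 mm thick. Origin: centre of its underside, on the bench. x points from its front edge (towards the brick) to its back, to the right and away as the robot sees it; y along the front edge, away from the robot. The front edge is the stop. The tipped brick's z points up and its x along the board's x.
- board_edge (a point): Middle of the board's front upper edge: 65 mm in front of the board's centre, 9 mm above the bench.
- lamp: Fixed bench light: aluminium bar over the board's front edge, parallel to it, on a dark column behind the board. Origin on the bench below point board_edge, axes as the board's. Bar: x -25 to +25 mm, 176 mm long (y), 258 to 286 mm above the bench; column 18 mm thick at x +150 mm. An upright gripper would hit the bar as the brick tips: lean the tool, fingers forward (board's x) and down.
- flux_pot: Small round dark pot with a pale rim, 50 mm across, 27 mm high, loose, right of the board, behind the wooden stick box. Origin at the centre of its underside. Must stay where it is.
- tin_brass: Small round brass tin, 38 mm across, 24 mm high, loose, next to the pot. Origin at the centre of its underside. Must stay where it is.

How it is judged (in metres and radians):
On the way:
1. the brick, still upright, is pushed square against the board's front edge (x of brick_foot in the frame of board above -0.071 m and angle between the z axis of brick and the x axis of board, either way round below 0.1 rad and angle between brick's own x axis and vertical below 0.12 rad), for 0.2 s.
At the end, for the whole second after the job is handed in: The brick lies at rest flat on the solder board (within 0.08 rad), grooved face up, square to the board within 0.15 rad, its centre within 25 mm of the board's middle line from side to side and between 40 mm in front of and 20 mm behind the board's centre (angle between brick's own z axis and vertical below 0.08 rad and height (world z) of brick between 0.042 and 0.053 m and x of brick in the frame of board between -0.04 and 0.02 m and y of brick in the frame of board between -0.025 and 0.025 m and angle between the x axis of brick and the x axis of board, either way round below 0.15 rad and linear speed of brick below 0.01 m/s); the robot touches nothing.
It fails at once if the brick is lifted: its lower far edge more than 40 mm above the bench (height (world z) of brick_foot above 0.04 m).
It fails at once if the lamp is bumped (more than 8 N) (contact force between any of the arm, the fingers, brick and lamp above 8 N).
It fails at once if the flux pot is moved more than 20 mm (distance of flux_pot from where it was at the start of the episode above 0.02 m).
It fails at once if the brass tin is moved more than 20 mm (distance of tin_brass from where it was at the start of the episode above 0.02 m).
It also fails if it takes over 45 s, if anything falls off the work surface, if the arm or the gripper's body presses on something with over 40 N, if the wrist force passes 120 N, or if a joint passes its speed limit or range.

## Working session

There is one attempt and no reset: what is moved stays moved. The work goes in short steps, Python scripts to look and compute and a tool call to move; the robot and the scene stay as the last step left them, time stands still between calls to the robot, and variables do not carry over. Pictures are saved under pics/ and viewed, at most 10 in all, crops included, and the job is handed in when it is done.

Besides the shell and the picture viewer there is one more tool, called after ">>>" by a JSON object that holds its "api" and its "payload". jog_arm: Moves the arm, as the interface text tells. Its arguments: {"type":"object","properties":{"deltas":{"type":"array"},"force":{"type":"number"}},"required":["deltas"]}

```bash
mkdir -p pics; python3 - <<'E'
from plant import r
import cv2,numpy as np
print(r.get_state())
for n in ("scene","top"):
    im=r.capture(n); cv2.imwrite(f"pics/{n}0.png",im)
    c=r.camera_info(n); print(n,c)
E
```

```text
{'time_s': 0.0, 'joints': array([ 8.49167155e+01,  2.05900157e+01,  6.35936465e-01, -2.06638161e-02,
       -7.01366085e+01, -1.65058729e+01]), 'qd': array([-0.02650494, -0.03886766,  0.11685269, -0.02507248, -0.02213187,
        0.19152854]), 'joint_torque': array([-2.39096429e-03, -5.82713592e+01,  2.93059856e+01,  6.99760705e+00,
        6.95106952e-03, -1.64217281e-04]), 'tcp_pos': array([0.24822845, 0.62721927, 0.24465341]), 'eef_rot': array([ 1.79907530e+02, -7.14308795e-03, -2.15961882e+01]), 'contact_force': array([ 0.44989362,  0.82314548, -0.60187987]), 'moment': array([-0.005596  , -0.02904544,  0.03621823]), 'gripper_force': 0.0, 'gripper_width': 0.08740838363207698}
scene {'fx': 377.11843175413316, 'fy': 377.11843175413316, 'cx': 258.94868909627826, 'cy': 190.7122036839865, 'view': array([[ 0.53239002,  0.84647318,  0.00663422, -0.24873648],
       [-0.54481507,  0.33664259,  0.76801582,  0.2486771 ],
       [ 0.64787144, -0.41249838,  0.6403965 , -1.28210984],
       [ 0.        ,  0.        ,  0.        ,  1.        ]])}
top {'fx': 371.7920986581721, 'fy': 371.7920986581721, 'cx': 246.25421571605645, 'cy': 193.6077116872557, 'view': array([[-0.3497369 , -0.93682501, -0.00655806,  0.16245144],
       [ 0.78272979, -0.29604211,  0.54744236, -0.4889139 ],
       [-0.51479916,  0.1863276 ,  0.83681769, -0.63271513],
       [ 0.        ,  0.        ,  0.        ,  1.        ]])}
```

View pics/scene0.png

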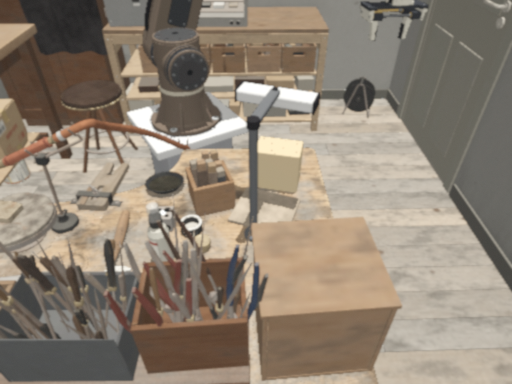

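View pics/top0.png

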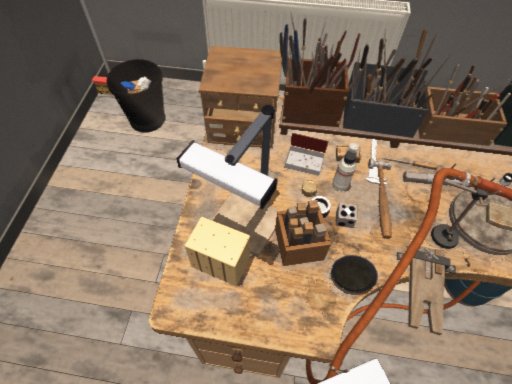

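The top view shows the standing brick at about (218,250), its grooves facing lower left. The board is behind it at about (245,215), and the lamp bar runs from (180,155) to (275,195). I'll zoom in to pick corners.

```bash
python3 - <<'E'
import cv2
a=cv2.imread("pics/top0.png")[130:290,165:335]; b=cv2.imread("pics/scene0.png")[80:260,180:340]
cv2.imwrite("pics/c1.png",cv2.resize(a,(680,600) if 0 else None,fx=3.75,fy=3.75,interpolation=cv2.INTER_CUBIC))
cv2.imwrite("pics/c2.png",cv2.resize(b,None,fx=3.3,fy=3.3,interpolation=cv2.INTER_CUBIC))
E
```

```text
(no output)
```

View pics/c1.png

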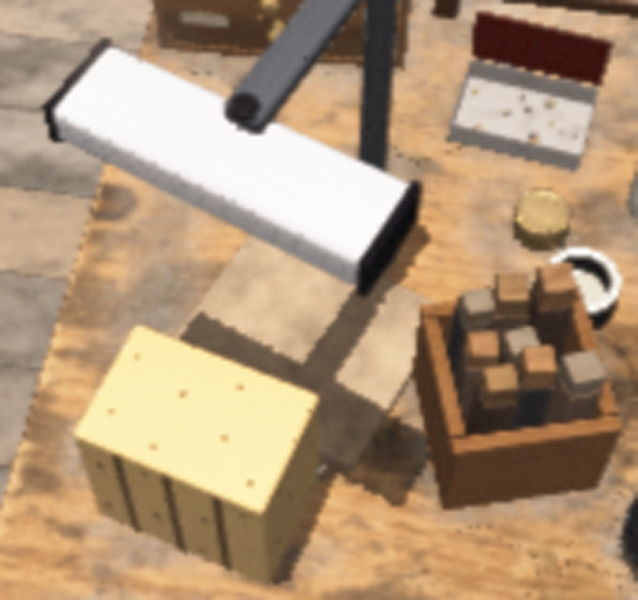

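View pics/c2.png

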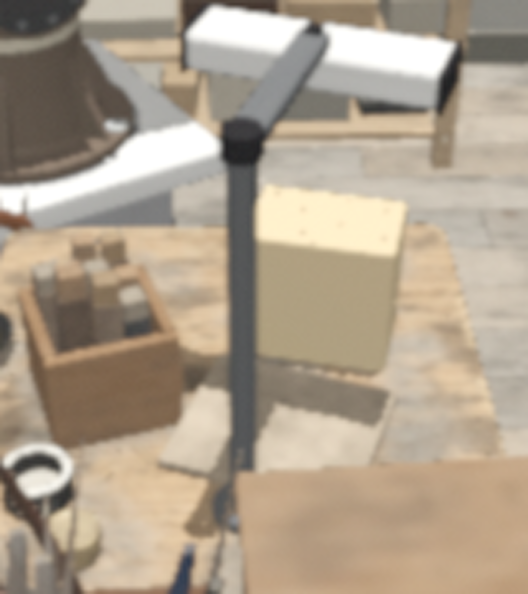

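```bash
cat > geo.py <<'E'
import numpy as np
from plant import r
from scipy.optimize import least_squares
C={n:r.camera_info(n) for n in("scene","top")}
def proj(n,P):
    c=C[n];p=c["view"]@np.r_[P,1]
    return np.array([c["cx"]+c["fx"]*p[0]/-p[2],c["cy"]-c["fy"]*p[1]/-p[2]])
def unproj(n,uv,z):
    c=C[n];R=c["view"][:3,:3];t=c["view"][:3,3]
    d=R.T@np.array([(uv[0]-c["cx"])/c["fx"],-(uv[1]-c["cy"])/c["fy"],-1]);o=-R.T@t
    return o+d*(z-o[2])/d[2]
def pt(q,l):  # q=x,y,yaw
    c,s=np.cos(q[2]),np.sin(q[2]);return np.array([q[0]+c*l[0]-s*l[1],q[1]+s*l[0]+c*l[1],l[2]])
def fit(obs,q0):
    f=lambda q:np.concatenate([proj(n,pt(q,l))-uv for n,l,uv in obs])
    s=least_squares(f,q0,loss="soft_l1");return s.x,s.fun.reshape(-1,2)
t=lambda u,v:np.array([165+u/3.75,130+v/3.75]); s=lambda u,v:np.array([180+u/3.3,80+v/3.3])
E
python3 - <<'E'
from geo import *
h,w=.038,.057
# brick local: x fwd(board x), y, height
B=[("top",(h,w,.114),t(140,327)),("top",(-h,w,.114),t(76,433)),("top",(-h,-w,.114),t(267,515)),("top",(h,-w,.114),t(318,400)),("top",(-h,-w,0),t(272,580)),
("scene",(-h,-w,.114),s(262,187)),("scene",(-h,w,.114),s(406,203)),("scene",(h,w,.114),s(395,255)),("scene",(h,w,0),s(380,373))]
b0=unproj("top",t(197,420),.114)
q,e=fit(B,[b0[0],b0[1],-.6]); print("brick",q,"\n",e.round(1))
L=[("top",(-.025,.088,.286),t(50,103)),("top",(.025,.088,.286),t(106,42)),("top",(-.025,-.088,.286),t(360,270)),("top",(.025,-.088,.286),t(418,185)),("top",(-.025,-.088,.258),t(362,292)),
("scene",(-.025,-.088,.286),s(207,5)),("scene",(.025,-.088,.286),s(187,38)),("scene",(.025,-.088,.258),s(185,68)),("scene",(.025,.088,.258),s(437,108)),("scene",(-.025,.088,.286),s(460,42))]
D=[("scene",(.13,-.0725,.009),s(160,463)),("scene",(0,.0725,.009),s(393,393)),("top",(0,-.0725,.009),t(347,468))]
for nm,O in(("lamp",L),("board",D),("both",L+D)):
    l,e=fit(O,[q[0]+.06,q[1],-.6]); print(nm,l,"\n",e.round(1))
    c,sn=np.cos(l[2]),np.sin(l[2]);d=q[:2]-l[:2];print("brick in edge frame",c*d[0]+sn*d[1],-sn*d[0]+c*d[1],"gap",-(c*d[0]+sn*d[1])-h,"dyaw",q[2]-l[2])
print("tin",unproj("top",t(542,205),.024),"pot",unproj("top",t(588,280),.027))
for p in((425,310),(620,430),(445,430)):print("boxtop",unproj("top",t(*p),.06),)
E
```

```text
brick [ 0.44958365  0.06616173 -0.77287602] 
 [[-0.6 -1.9]
 [-0.9 -0.2]
 [-0.6 -0.7]
 [ 1.3 -2. ]
 [-0.3  1.8]
 [-0.6 -1.7]
 [-0.7 -1.4]
 [-1.2 -0.6]
 [ 0.1 -0.1]]
lamp [ 0.49070556  0.02704191 -0.91159676] 
 [[-2.6 -0.4]
 [-0.8 -2.4]
 [ 0.8 -0.6]
 [ 0.4  0.6]
 [-0.2  2.3]
 [-0.4 -1.6]
 [-3.2 -2.5]
 [-2.2  0.6]
 [ 1.   2.6]
 [ 1.1 -0.4]]
brick in edge frame -0.05611006629528104 -0.008545886619267366 gap 0.018110066295281044 dyaw 0.13872074142679658
board [ 0.49259947  0.02743554 -0.88673214] 
 [[-0.6 -1.2]
 [ 1.7 -0.9]
 [ 0.5 -1.5]]
brick in edge frame -0.05719698338169796 -0.008864786698503893 gap 0.01919698338169796 dyaw 0.1138561169722273
both [ 0.49107577  0.02721506 -0.90649896] 
 [[-2.9 -0.3]
 [-1.1 -2.4]
 [ 0.9 -1. ]
 [ 0.3  0.2]
 [-0.2  2. ]
 [-0.4 -1.5]
 [-3.1 -2.3]
 [-2.   0.8]
 [ 1.3  2.5]
 [ 1.3 -0.4]
 [-1.8 -2.2]
 [ 1.1 -0.9]
 [ 0.5 -0.5]]
brick in edge frame -0.056244816722900236 -0.008657968916471106 gap 0.018244816722900237 dyaw 0.13362294401349117
tin [ 0.55880196 -0.20590967  0.024     ] pot [ 0.49326857 -0.20669381  0.027     ]
boxtop [ 0.49291745 -0.08958796  0.06      ]
boxtop [ 0.3790111  -0.16357844  0.06      ]
boxtop [ 0.41475656 -0.06873002  0.06      ]
```

The crops give the brick's corners, the lamp bar's corners and the board's visible corners. Fitting them puts the brick 18 mm short of the edge and 0.13 rad off square. The board's yaw is about -0.9 rad. I'll approach with the closing line along the board edge, then check the gripper's shape against the lamp.

>>> {"api": "jog_arm", "payload": {"deltas": [[[0.35,1.5,-4.6,0,-0.055],[0.35,1.5,-4.6,0,-0.055],[0.35,1.5,-4.6,0,-0.055],[0.35,1.5,-4.6,0,-0.055],[0.35,1.5,-4.6,0,-0.055],[0.35,1.5,-4.6,0,-0.055],[0.35,1.5,-4.6,0,-0.055],[0.35,1.5,-4.6,0,-0.055]]]}}

```text
time_s: 1.1
tcp_pos: [0.3684, 0.258, 0.2455]
eef_rot: [180.0, 0.0, -46.9]
contact_force: [0.8, 0.5, 0.3]
gripper_width: 0.0592
gripper_force: 0.0
```

>>> {"api": "jog_arm", "payload": {"deltas": [[[0.35,1.3,-4.6,0,-0.045],[0.35,1.3,-4.6,0,-0.045],[0.35,0,0,0,0],[0.35,0,0,0,0]]]}}

```text
time_s: 1.6
tcp_pos: [0.3944, 0.1676, 0.2456]
eef_rot: [-180.0, 0.0, -52.0]
contact_force: [-0.0, 0.2, 0.5]
gripper_width: 0.059
gripper_force: 0.0
```

```bash
python3 - <<'E'
from geo import *
import cv2
s_=r.get_state(); print(s_["time_s"],s_["tcp_pos"],s_["eef_rot"],s_["joints"],s_["contact_force"],s_["gripper_width"])
a=r.capture("scene");b=r.capture("top")
a=cv2.resize(a[0:200,230:430],None,fx=2.9,fy=2.9,interpolation=2);b=cv2.resize(b[150:384,120:300],(400,520),interpolation=2)
cv2.imwrite("pics/a1.png",np.hstack([cv2.resize(a,(400,400)),b[:400]]))
E
```

```text
1.6 [0.39441132 0.16755325 0.24555088] [-1.79991873e+02  6.37638578e-03 -5.19928237e+01] [ 4.96009513e+01 -3.58354380e+00 -2.84051112e+01 -5.08288244e-03
 -6.51691900e+01 -1.15916413e+01] [-0.0231467   0.18240585  0.54310648] 0.05900178202621826
```

View pics/a1.png

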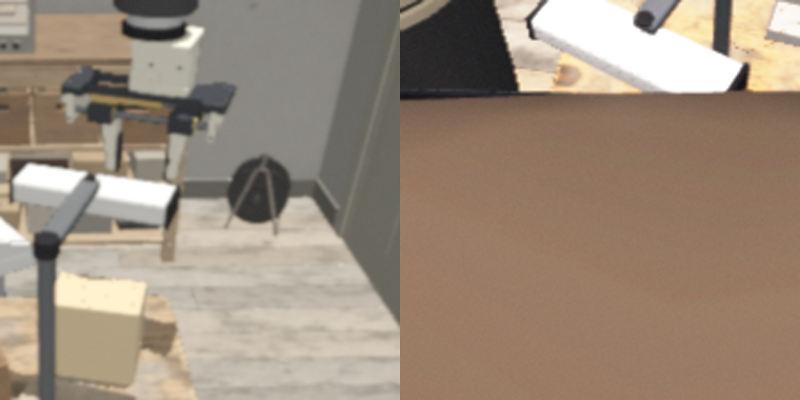

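The gripper shows a wide, thin body, 193 mm along the closing line, with a narrower block and flange above it. The jog can't lean the tool, so I must keep the tool axis at least 70 mm in front of the lamp's centre line. First I go down behind the brick and slide it up to the board.

>>> {"api": "jog_arm", "payload": {"deltas": [[[0.35,-1.2,-0.9,-5,0],[0.35,0,0,-6,0],[0.35,0,0,-6,0],[0.35,0,0,0,0],[0.35,1.2,-1.6,0,0],[0.35,1.2,-1.6,0,0],[0.35,0.6,-0.8,0,0],[0.35,0,0,0,0]]]}}

```text
time_s: 2.7
tcp_pos: [0.4132, 0.1191, 0.0769]
eef_rot: [-179.9, 0.0, -52.0]
contact_force: [-0.9, -0.6, -0.4]
gripper_width: 0.0591
gripper_force: 0.0
```

>>> {"api": "jog_arm", "payload": {"deltas": [[[0.35,0.37,-0.47,0,0],[0.35,0.37,-0.47,0,0],[0.35,0,0,0,0]]]}}

```text
time_s: 3.08
tcp_pos: [0.42, 0.1092, 0.0756]
eef_rot: [-180.0, -0.0, -52.0]
contact_force: [-1.0, 0.6, -1.0]
gripper_width: 0.0593
gripper_force: 0.1
```

>>> {"api": "jog_arm", "payload": {"deltas": [[[0.35,0.37,-0.47,0,0],[0.35,0.37,-0.47,0,0],[0.35,0,0,0,0]]]}}

```text
time_s: 3.45
tcp_pos: [0.427, 0.0991, 0.0753]
eef_rot: [179.9, -0.0, -52.0]
contact_force: [-0.3, -1.1, -0.5]
gripper_width: 0.0592
gripper_force: 0.0
```

>>> {"api": "jog_arm", "payload": {"deltas": [[[0.35,0.31,-0.39,0,0],[0.35,0,0,0,0]]]}}

```text
time_s: 3.7
tcp_pos: [0.4301, 0.0954, 0.0754]
eef_rot: [180.0, 0.0, -52.0]
contact_force: [-0.1, 0.4, -1.0]
gripper_width: 0.0587
gripper_force: 0.1
```

```bash
python3 - <<'E'
from geo import *
import cv2
print(r.get_state()["contact_force"])
a=r.capture("scene");b=r.capture("top")
cv2.imwrite("pics/a2.png",cv2.resize(a[80:230,180:340],(800,750)[::1],interpolation=2)[:600])
E
```

```text
[-0.14810529  0.43945136 -0.97935942]
```

View pics/a2.png

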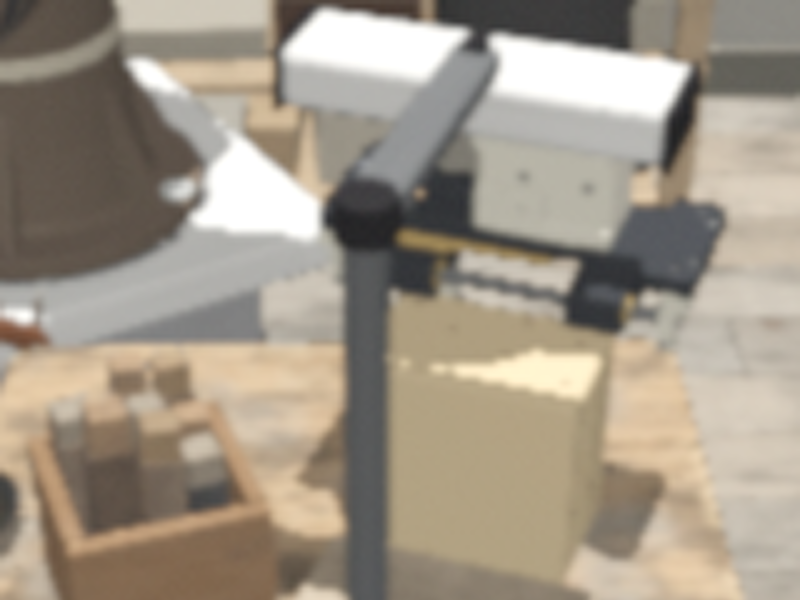

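```bash
python3 - <<'E'
from geo import *
E=np.array([.4911,.0272]);c,sn=np.cos(-.9065),np.sin(-.9065)
def ef(P):
    d=P[:2]-E;return np.round([c*d[0]+sn*d[1],-sn*d[0]+c*d[1]],4)
for uv,z in(((299.7,157.3),.114),((295.2,193),0),((296,160),.114),((292,196.6),0)):print(ef(unproj("scene",uv,z)))
q0=(.4496,.0662,-.7729)
print("model before",ef(pt(q0,(.038,.057,0))),"tcp",ef(r.get_state()["tcp_pos"]))
E
```

```text
[-0.0248  0.0563]
[-0.0258  0.0529]
[-0.0108  0.051 ]
[-0.0091  0.049 ]
model before [-0.0262  0.0529] tcp [-0.0914 -0.0057]
```

>>> {"api": "jog_arm", "payload": {"deltas": [[[0.35,0.25,-0.32,0,0],[0.35,0.12,-0.16,0,0],[0.35,0,0,0,0]]]}}

```text
time_s: 4.18
tcp_pos: [0.4333, 0.092, 0.076]
eef_rot: [-180.0, 0.1, -51.9]
contact_force: [-13.2, 10.6, 10.9]
gripper_width: 0.0591
gripper_force: 8.4
```

>>> {"api": "jog_arm", "payload": {"deltas": [[[0.35,0.12,-0.16,0,0],[0.35,0,0,0,0]]]}}

```text
time_s: 4.42
tcp_pos: [0.4338, 0.0913, 0.0765]
eef_rot: [-180.0, 0.2, -51.9]
contact_force: [-25.2, 20.1, 23.8]
gripper_width: 0.059
gripper_force: 15.8
```

>>> {"api": "jog_arm", "payload": {"deltas": [[[0.35,0.12,-0.16,0,0],[0.35,0,0,0,0]]]}}

```text
time_s: 4.68
tcp_pos: [0.4342, 0.0907, 0.077]
eef_rot: [-179.9, 0.3, -51.9]
contact_force: [-36.6, 29.2, 35.9]
gripper_width: 0.0589
gripper_force: 23.2
```

```bash
python3 - <<'E'
from geo import *
import cv2
s_=r.get_state();print(s_["tcp_pos"],s_["contact_force"])
a=r.capture("scene")
cv2.imwrite("pics/a3.png",cv2.resize(a[110:260,190:340],(600,600),interpolation=2))
E
```

```text
[0.43421184 0.09071324 0.07699847] [-36.61076916  29.17722937  35.87835949]
```

View pics/a3.png

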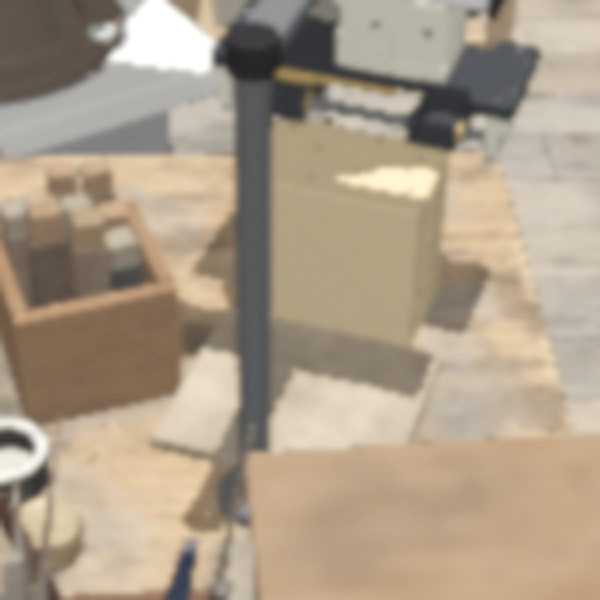

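The brick's foot is at the board edge, around (410,345), and it looks square. The 47 N push and 36 N upward force look like the brick starting to tip and jamming under the gripper body. I'll back off.

>>> {"api": "jog_arm", "payload": {"deltas": [[[0.35,-0.3,0.39,0,0],[0.35,0,0,0,0],[0.35,0,0,0,0]]]}}

```text
time_s: 5.1
tcp_pos: [0.4332, 0.0925, 0.076]
eef_rot: [-180.0, 0.0, -51.9]
contact_force: [-11.0, 9.3, 8.9]
gripper_width: 0.0591
gripper_force: 6.7
```

>>> {"api": "jog_arm", "payload": {"deltas": [[[0.35,-0.09,0.12,0,0],[0.35,0,0,0,0]]]}}

```text
time_s: 5.35
tcp_pos: [0.4327, 0.0928, 0.0755]
eef_rot: [180.0, -0.0, -51.9]
contact_force: [0.6, 0.0, 0.4]
gripper_width: 0.0597
gripper_force: 0.0
```

>>> {"api": "jog_arm", "payload": {"deltas": [[[0.35,-0.06,0.08,0,0],[0.35,0,0,0,0],[0.35,0,0,0,0]]]}}

```text
time_s: 5.72
tcp_pos: [0.4319, 0.0937, 0.0755]
eef_rot: [180.0, -0.0, -52.0]
contact_force: [-0.1, -0.2, -0.1]
gripper_width: 0.059
gripper_force: 0.0
```

The brick is upright against the edge with no contact force, so the way-point should be met. Pushing with the front of the gripper body, its lower edge about 75 mm high, should tip the brick past 34° with the tool axis still about 80 mm short of the lamp's centre line. I'll back off, go down and push with that.

>>> {"api": "jog_arm", "payload": {"deltas": [[[0.35,-1.4,1.8,0,0],[0.35,-1.4,1.8,0,0],[0.35,0,0,0,0],[0.35,0,0,-2.4,0],[0.35,0,0,-2.3,0],[0.35,0,0,0,0]]]}}

```text
time_s: 6.48
tcp_pos: [0.4032, 0.1287, 0.0274]
eef_rot: [179.8, -0.0, -52.0]
contact_force: [-0.1, -0.6, -0.0]
gripper_width: 0.0592
gripper_force: 0.0
```

>>> {"api": "jog_arm", "payload": {"deltas": [[[0.35,0.6,-0.8,0,0],[0.35,0.31,-0.39,0,0],[0.35,0.31,-0.39,0,0],[0.35,0,0,0,0]]]}}

```text
time_s: 6.98
tcp_pos: [0.4167, 0.1141, 0.029]
eef_rot: [-179.9, 0.0, -52.0]
contact_force: [-1.4, 1.2, -1.1]
gripper_width: 0.059
gripper_force: 0.9
```

>>> {"api": "jog_arm", "payload": {"deltas": [[[0.35,0.31,-0.39,0,0],[0.35,0,0,0,0]]]}}

```text
time_s: 7.22
tcp_pos: [0.4198, 0.1111, 0.0292]
eef_rot: [-179.9, 0.0, -51.9]
contact_force: [-5.4, 5.7, 5.8]
gripper_width: 0.059
gripper_force: 4.1
```

The 5 N push with friction at about 0.7 would jam at this height. I'll restart a little lower and follow the face's arc forward and up, until the fingertips come under the near lower edge.

>>> {"api": "jog_arm", "payload": {"deltas": [[[0.35,-0.43,0.55,0,0],[0.35,0,0,-0.7,0],[0.35,0,0,0,0],[0.35,0.4,-0.51,0,0],[0.35,0.06,-0.08,0,0],[0.35,0,0,0,0]]]}}

```text
time_s: 7.98
tcp_pos: [0.4195, 0.1107, 0.0222]
eef_rot: [-179.9, 0.0, -51.9]
contact_force: [-14.4, 10.5, 13.9]
gripper_width: 0.059
gripper_force: 9.3
```

>>> {"api": "jog_arm", "payload": {"deltas": [[[0.35,0.2,-0.25,0.3,0],[0.35,0.2,-0.25,0.3,0],[0.35,0.2,-0.25,0.3,0],[0.35,0.2,-0.25,0.25,0],[0.35,0,0,0,0]]]}}

```text
time_s: 8.6
tcp_pos: [0.4279, 0.1003, 0.0339]
eef_rot: [-179.9, 0.0, -51.9]
contact_force: [-9.5, 6.6, 13.0]
gripper_width: 0.0591
gripper_force: 7.2
```

>>> {"api": "jog_arm", "payload": {"deltas": [[[0.35,0,0,0.2,0],[0.35,0,0,0.1,0],[0.35,0,0,0,0]]]}}

```text
time_s: 8.98
tcp_pos: [0.4275, 0.0996, 0.036]
eef_rot: [180.0, -0.0, -52.0]
contact_force: [-0.7, 1.9, 0.7]
gripper_width: 0.0591
gripper_force: 1.0
```

```bash
python3 - <<'E'
from geo import *
import cv2
s_=r.get_state();print(s_["tcp_pos"],s_["contact_force"],s_["moment"])
a=r.capture("scene")
cv2.imwrite("pics/a4.png",cv2.resize(a[90:240,190:340],(600,600),interpolation=2))
E
```

```text
[0.42750768 0.09959377 0.03599284] [-0.69094075  1.94966857  0.74044907] [0.53887742 0.32011845 0.05728358]
```

View pics/a4.png

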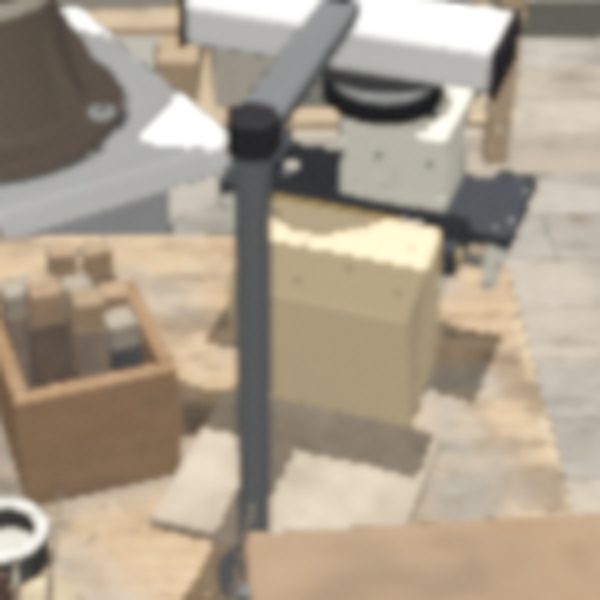

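The picture shows the brick tilting about its foot by roughly 10°, with the contact force down to about 2 N. I'll continue along the arc.

>>> {"api": "jog_arm", "payload": {"deltas": [[[0.35,0.23,-0.3,0.3,0],[0.35,0.23,-0.3,0.3,0],[0.35,0.23,-0.3,0.3,0],[0.35,0,0,0,0]]]}}

```text
time_s: 9.52
tcp_pos: [0.4348, 0.0906, 0.0454]
eef_rot: [-180.0, -0.0, -52.0]
contact_force: [-0.6, 1.1, 1.2]
gripper_width: 0.0592
gripper_force: 0.8
```

>>> {"api": "jog_arm", "payload": {"deltas": [[[0.35,0.18,-0.23,0.05,0],[0.35,0.18,-0.23,0.05,0],[0.35,0,0,0,0]]]}}

```text
time_s: 9.9
tcp_pos: [0.4366, 0.089, 0.0463]
eef_rot: [-179.9, 0.2, -51.9]
contact_force: [-24.1, 27.6, 13.3]
gripper_width: 0.0593
gripper_force: 20.0
```

>>> {"api": "jog_arm", "payload": {"deltas": [[[0.35,-0.09,0.12,0.2,0],[0.35,0,0,0.2,0],[0.35,0,0,0,0]]]}}

```text
time_s: 10.28
tcp_pos: [0.4368, 0.0885, 0.0503]
eef_rot: [-179.9, 0.1, -51.9]
contact_force: [-8.4, 10.8, 4.7]
gripper_width: 0.059
gripper_force: 6.8
```

>>> {"api": "jog_arm", "payload": {"deltas": [[[0.35,0.06,-0.08,0.25,0],[0.35,0.06,-0.08,0.25,0],[0.35,0,0,0,0]]]}}

```text
time_s: 10.65
tcp_pos: [0.4381, 0.0869, 0.0554]
eef_rot: [-179.9, 0.1, -51.9]
contact_force: [-8.8, 9.4, 5.7]
gripper_width: 0.0591
gripper_force: 7.0
```

```bash
python3 - <<'E'
from geo import *
import cv2
s_=r.get_state();print(s_["tcp_pos"],s_["contact_force"],s_["moment"])
a=r.capture("scene")
cv2.imwrite("pics/a5.png",cv2.resize(a[90:240,190:340],(600,600),interpolation=2))
E
```

```text
[0.43810793 0.08688133 0.05538212] [-8.7518481   9.3829242   5.73745886] [3.89210032 2.92744913 0.40655193]
```

View pics/a5.png

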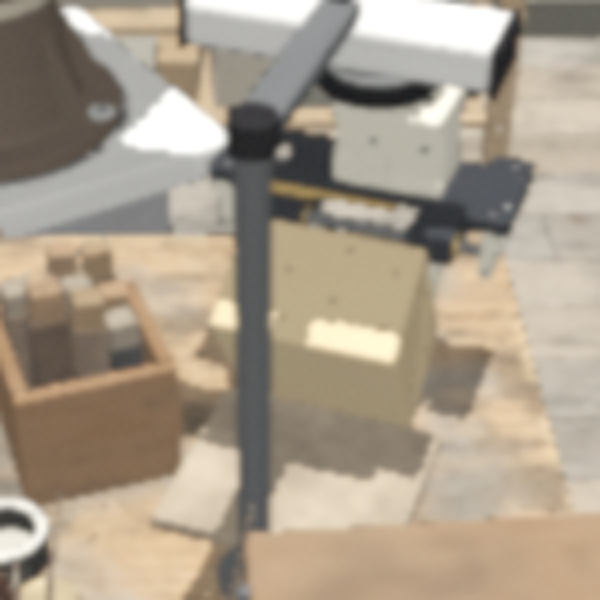

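The brick now leans about 25 to 28°, with clearance to the lamp still visible. I'll lift on past the tipping point.

>>> {"api": "jog_arm", "payload": {"deltas": [[[0.35,0.06,-0.08,0.4,0],[0.35,0.06,-0.08,0.4,0],[0.35,0.06,-0.08,0.4,0],[0.35,0,0,0,0]]]}}

```text
time_s: 11.2
tcp_pos: [0.4402, 0.0831, 0.0673]
eef_rot: [-180.0, -0.0, -52.0]
contact_force: [0.7, -0.7, 0.6]
gripper_width: 0.0593
gripper_force: 0.0
```

Contact is gone. I'll retreat straight back and up, clear the view and look.

>>> {"api": "jog_arm", "payload": {"deltas": [[[0.35,-1.4,1.8,0,0],[0.35,-1.4,1.8,0,0],[0.35,0,3,2,0],[0.35,0,4,4,0],[0.35,-1,5,4,0],[0.35,-1,5,2,0],[0.35,-1,5,0,0],[0.35,-1,5,0,0]]]}}

```text
time_s: 12.2
tcp_pos: [0.3719, 0.389, 0.1859]
eef_rot: [-180.0, 0.0, -52.0]
contact_force: [1.6, 0.6, 0.6]
gripper_width: 0.0593
gripper_force: 0.0
```

>>> {"api": "jog_arm", "payload": {"deltas": [[[0.35,-1,5,0,0],[0.35,-1,5,0,0],[0.35,-1,5,0,0],[0.35,0,0,0,0],[0.35,0,0,0,0]]]}}

```text
time_s: 12.82
tcp_pos: [0.3423, 0.5369, 0.1847]
eef_rot: [179.9, -0.1, -52.0]
contact_force: [0.3, -0.4, -0.4]
gripper_width: 0.0596
gripper_force: 0.0
```

```bash
python3 - <<'E'
from geo import *
import cv2
s_=r.get_state();print(s_["tcp_pos"],s_["contact_force"])
a=r.capture("scene");b=r.capture("top")
cv2.imwrite("pics/fin.png",np.hstack([cv2.resize(a[130:230,220:320],(400,400),interpolation=2),cv2.resize(b[160:260,190:290],(400,400),interpolation=2)]))
E
```

```text
[0.34225577 0.53692968 0.18471428] [ 0.33839013 -0.37071173 -0.39764784]
```

View pics/fin.png

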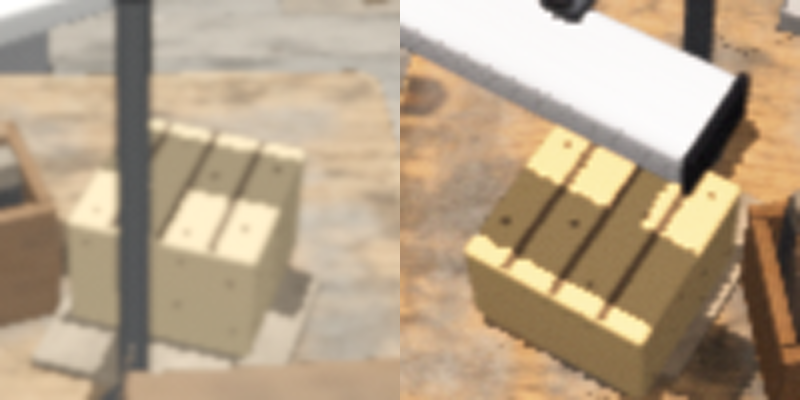

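The brick lies grooves up on the board. I'll check its position numerically from the corners in both views.

```bash
python3 - <<'E'
from geo import *
w=.057
O=[("scene",(w,-w,.085),(237.5,187)),("scene",(w,w,.085),(285.5,196.2)),("scene",(-w,w,.085),(296.2,168.2)),("top",(-w,w,.085),(206.5,221.2)),("top",(-w,-w,.085),(252,246.2)),("top",(w,-w,.085),(275.5,206.7))]
O=[(a,b,np.array(c)) for a,b,c in O]
E=np.array([.4911,.0272]);a=-.9065
for sel in(O,O[:3],O[3:]):
    q,e=fit(sel,[.5,.03,-.9]);d=q[:2]-E
    print("board xy",np.cos(a)*d[0]+np.sin(a)*d[1]-.065,-np.sin(a)*d[0]+np.cos(a)*d[1],"yaw",q[2]-a,e.round(1).tolist())
E
```

```text
board xy -0.028007535971953698 -0.004822863705408112 yaw 0.04914943450015263 [[-1.2, -0.9], [-0.9, -0.4], [-0.4, -1.3], [-1.1, 0.3], [-0.6, -2.1], [-0.2, -3.1]]
board xy -0.025894078544507662 -0.002286835294073388 yaw 0.055542014361618874 [[-0.4, 0.1], [0.1, 0.4], [0.3, -0.7]]
board xy -0.02983851674642988 -0.009142502314332793 yaw 0.01106393846433884 [[-0.2, 0.6], [-0.7, -0.1], [1.5, -0.6]]
```

```bash
python3 -c "
from plant import r
print(r.close_job())"
```

```text
the job is handed in; nothing more can be done
None
```

The job is handed in without a verdict shown: by camera the brick lies flat and grooves up on the board, about 28 mm in front of its centre, 5 mm off the middle line and 0.05 rad from square, and the gripper is clear. The tool could not lean, so I tipped the brick with the gripper body and fingertips from low down, not by pushing high on the grooved face, and I judged the upright contact with the edge from force and pictures only.

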